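Register a clay test bar in a clamping fixture

TASK

The terracotta test bar lies loose and askew on the bed of the aluminium fixture. Push it fully home, its long side flat against the long fence and its end against the end stop; then turn the red T-handle clockwise until the screw goes distinctly stiff and the foot holds the bar firmly, but do not force it on and crack the bar. Let go, and leave the other things on the bench where they are.

Things in the scene. Friction and masses are not known exactly. Their poses are not given: they have to be found in the camera images.
- fixture: Fixed aluminium fixture; sizes in mm, in its frame: origin at the centre of its underside on the bench, x towards the fence, y towards the end stop. Bed 180 (x) by 290 (y), top at z 12. With the bar home, the bar's origin is at x 30, y 10, z 12 and its axes are parallel to the fixture's
- fence_face (a point): Middle of the upper edge of the dark steel fence's inner face: x 45, y -20, z 26 in the fixture's frame. The face is 220 long along y, the fence 12 thick; its axes are the fixture's
- stop_face (a point): Middle of the upper edge of the dark steel end stop's inner face: x 25, y 100, z 26 in the fixture's frame. The face is 30 long along x, the stop 14 thick
- bridge_top (a point): On the screw axis, on top of the blue clamp bridge arm: x 30, y 65, z 64 in the fixture's frame. The arm is 12 thick and 34 wide (y), reaches from x 10 to 84, and stands on a post at x 62 to 84 behind the fence
- bar: Terracotta bar, 30 (x) by 180 (y) by 20 mm high, about 0.25 kg, loose on the bed, both ends alike. Origin at the centre of its underside. Its centre starts 30 to 65 mm short of home in both directions, turned up to 16 degrees either way; one end may already lie under the raised foot, and slides freely below it
- tee: Red T-handle. Origin: middle of the crossbar, on the screw axis, always at z 98 in the fixture's frame. Crossbar 66 long (its x), 12 wide, 14 high, on a 12 mm stem. Clockwise from above lowers the foot 9 mm per rad. Friction about 0.18 N m in turning, then 0.009 N m more per newton of clamping; let go, it keeps up to about 20 N. It starts to stiffen after 0.65 to 1.25 rad of turn
- foot: Clamp foot: black rubber disc 20 mm across, 5 thick, under the bridge arm on the screw axis; it does not turn. Origin: centre of its lower face, at first 2 to 11 mm above the bar's top. It hangs loose with 0 to 4 mm of play that cannot be seen: after touching, the bar is not held until this is taken up, then clamping grows 14 N per mm (stiff spring). The bar cracks at 50 N
- weight: brass gauge weight, upright cylinder 20 diameter x 22 high, standing on the fixture's bed behind the fence; origin at the centre of its underside
- spare_bar: white ceramic bar 30 x 180 x 20 lying on the bench beyond the fixture, not to be used; origin at the centre of its underside
- crucible: small white crucible, 48 diameter, 36 high, on the bench to the left of the fixture; origin at the centre of its underside
- jar: amber jar with blue cap, 52 diameter, 70 high, on the bench; origin at the centre of its underside
- beaker: glass beaker, 60 diameter, 80 high, on the bench; origin at the centre of its underside
- brush: brush lying on the bench at the right; origin at its underside near its middle
Not all that is in view belongs to the job. Of the things that look like the bar, the middle-sized one is meant.

How it is judged:
By the outcome, as a careful person would: the job done as asked, in the order asked, and still so for the second after the job is handed in, with the robot touching nothing.
It also fails if it takes over 67 s, if anything falls off the work surface, if the arm or the gripper's body presses on something with over 40 N, if the wrist force passes 120 N, or if a joint passes its speed limit or range.

ROBOT

A 7-joint arm with a two-finger parallel gripper is mounted at the origin on the work surface. World frame = base frame: x ahead of the robot, y to its left, z up, the work surface at z = 0. Lengths are in m, angles in rad, forces in N, time in s.
With the tool pointing down it reaches from about 0.425 to 0.875 m from the base axis. Payload 8.4 kg.
Tool frame: the origin (TCP) lies between the finger pads; the fingertips stand 11 mm ahead of it and the grasp point (between the pads) lies 8 mm behind it; z points along the fingers, x is the direction in which the jaws open and shut, and the axes are right-handed (so a half turn about z gives the same grasp; the last joint's range is limited). The gripper opens to 85 mm and grips with 20 to 120 N. Pads are 22 mm wide; open, the fingers measure 114 mm over their backs; the gripper's body (76 mm by 85 mm) begins 54 mm behind the grasp point. The pads swing forward as they close: fully open they stand 13 mm farther back than shut.
Start: joints at [1.088, 0.333, 0.04, 1.465, -0.013, 1.343, -0.059], TCP at [0.243, -0.603, 0.242] pointing down, gripper open.
Joint ranges: [-2.58, 2.58], [-0.38, 2.09], [-1.3, 1.39], [0.25, 2.4], [-1.5, 4.64], [0.08, 2.09], [-2.65, 2.65]. Speed limits (rad/s): [2.22, 2.22, 2.79, 2.79, 3.14, 3.14, 3.14].

INTERFACE

Orientations are given as a unit quaternion [w, x, y, z].
In Python, from bench import movep, servo_line, movej, command_gripper, wait, inverse_kinematics, capture, camera_info, Unreachable, close_job, current_time, current_qpos, current_qd, current_effort, current_ee_pos, current_tcp_rot, current_force, current_moment, current_width gives the robot as it stands. Calls block until the motion is done:
- movep(position, orientation): joint-space move of the TCP to a pose.
- servo_line(position, attitude=None, v=0.15, force_limit=None): straight line of the TCP; attitude=None keeps the orientation; v is the mean speed in m/s. With force_limit (N) it stops when the force on the tool has changed by that much, and returns True; else False.
- movej(angles): joint-space move.
- command_gripper(opening): opening from 0.0 (shut) to 1.0 (fully open); the grip force is fixed at half the most; returns when the fingers have stopped.
- wait(seconds).
- inverse_kinematics(position, orientation): joint angles nearest the present ones, or None.
- capture(name): name is "side" or "top"; returns the picture (480x640x3 uint8, red, green, blue); there is no depth.
- camera_info(name): a dict with "vfov" (degrees; the focal length in pixels is half the picture's height over the tangent of half this angle, whatever the lens; pixels are square), "cx", "cy" (the principal point, pixels), "pose" (4x4, takes a point from camera to world coordinates). Camera axes: x right, y down, z forward; pixel columns grow to the right and rows downward; lengths in m; the calibration is good to about 2 mm. A picture is of the moment at which its call begins. camera_info takes no time and is no camera call.
A pose or a line that the arm cannot do raises Unreachable and nothing moves.
- close_job(): hands the job in, once; it reports no verdict.
Readings, each from a call of its own:
- current_time(): time.
- current_qpos(): joint angles.
- current_qd(): joint speeds.
- current_effort(): joint torques, N m.
- current_ee_pos(): TCP position.
- current_tcp_rot(): TCP orientation.
- current_force(): force on the tool from outside, world axes, zero at the start.
- current_moment(): the same for the moment, N m.
- current_width(): opening from 0.0 (shut) to 1.0 (fully open).
Only numpy, scipy, OpenCV 4.12 (cv2) and the standard library are available. Lean on these libraries where they do the work, as an engineer would, in place of code of your own. Each camera call takes 0.05 s, during which the arm holds its last target.

## Working session

There is one attempt and no reset: what is moved stays moved. The work goes in short steps, each a Python script; the robot and the scene stay as the last script left them, time stands still between calls to the robot, and variables do not carry over. Pictures are saved under pics/ and viewed, and the job is handed in when it is done.

```bash
ls; mkdir -p pics; python3 - <<'E'
from bench import *
import cv2
for n in("side","top"):
    im=capture(n); cv2.imwrite(f"pics/{n}0.png",im[:,:,::-1]); i=camera_info(n); print(n,i)
print(current_time(),current_ee_pos(),current_tcp_rot(),current_force(),current_width())
E
```

```text
pics
side {'vfov': 55.52220073766621, 'cx': 322.82440990229964, 'cy': 238.5578674159252, 'pose': array([[-0.72389816, -0.53318849,  0.43781444,  0.05817701],
       [-0.68989487,  0.55570984, -0.46393064,  0.48736502],
       [ 0.00406468, -0.63788447, -0.77012134,  0.8854512 ],
       [ 0.        ,  0.        ,  0.        ,  1.        ]])}
top {'vfov': 55.40774554545379, 'cx': 316.56291865506347, 'cy': 232.18334669560502, 'pose': array([[ 0.0031197 , -0.99245407,  0.1225773 ,  0.39425191],
       [-0.99990001, -0.00140519,  0.01407113,  0.01469194],
       [-0.01379271, -0.12260894, -0.99235921,  1.09318743],
       [ 0.        ,  0.        ,  0.        ,  1.        ]])}
0.1 [ 0.24319062 -0.60235784  0.24148964] [-3.73977631e-04  8.28971880e-01 -5.59289781e-01 -6.51018721e-04] [ 0.24635202 -0.1959004   0.17241487] 0.9984634199208379
```

View pics/top0.png

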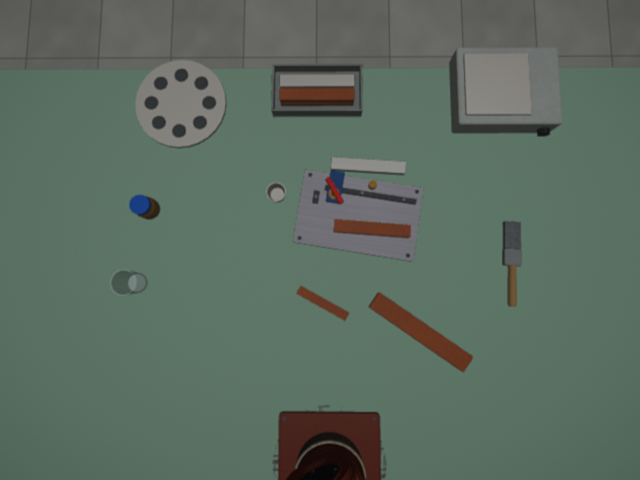

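View pics/side0.png

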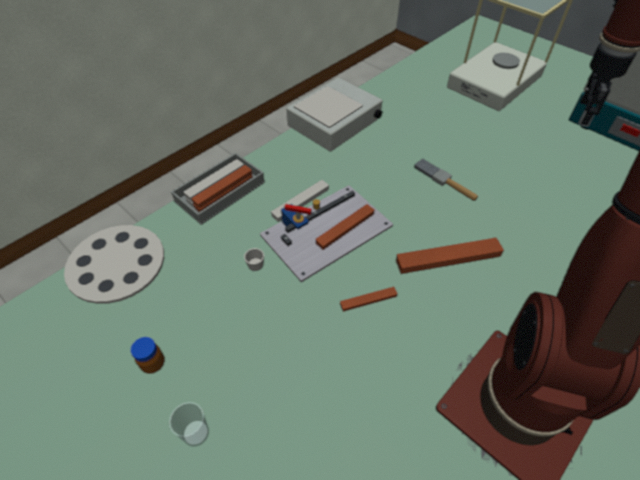

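```bash
cat > h.py <<'E'
import numpy as np,cv2
from bench import *
def K(n):
    i=camera_info(n); f=240/np.tan(np.radians(i['vfov']/2)); return f,i['cx'],i['cy'],i['pose']
def ray(n,uv,z):
    f,cx,cy,P=K(n); uv=np.atleast_2d(uv).astype(float)
    d=np.c_[(uv[:,0]-cx)/f,(uv[:,1]-cy)/f,np.ones(len(uv))]@P[:3,:3].T
    t=(z-P[2,3])/d[:,2]; return P[:3,3]+d*t[:,None]
def proj(n,p):
    f,cx,cy,P=K(n); q=(np.atleast_2d(p)-P[:3,3])@P[:3,:3]; return np.c_[q[:,0]/q[:,2]*f+cx,q[:,1]/q[:,2]*f+cy]
E
python3 - <<'E'
import cv2
a=cv2.imread('pics/top0.png')[150:270,280:440]; cv2.imwrite('pics/tc.png',cv2.resize(a,None,fx=5,fy=5,interpolation=cv2.INTER_CUBIC))
a=cv2.imread('pics/side0.png')[170:290,245:405]; cv2.imwrite('pics/sc.png',cv2.resize(a,None,fx=5,fy=5,interpolation=cv2.INTER_CUBIC))
E
```

```text
(no output)
```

View pics/tc.png

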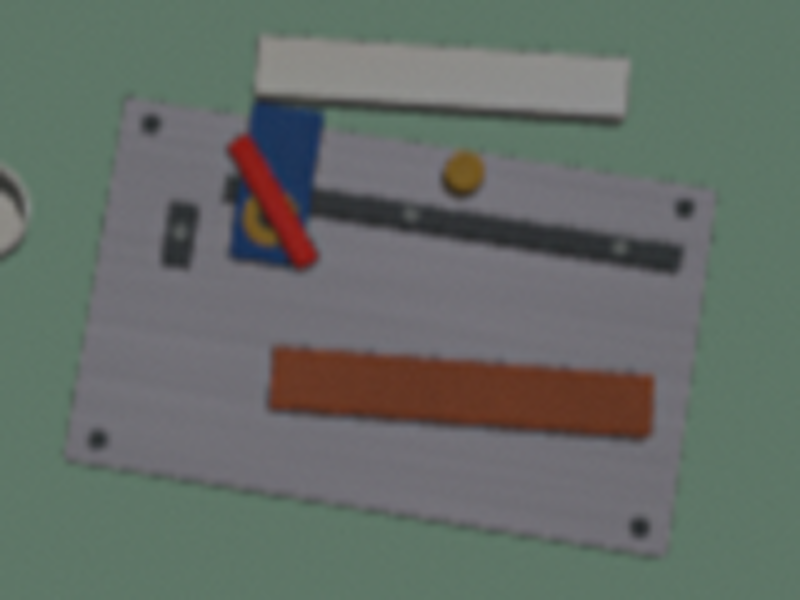

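View pics/sc.png

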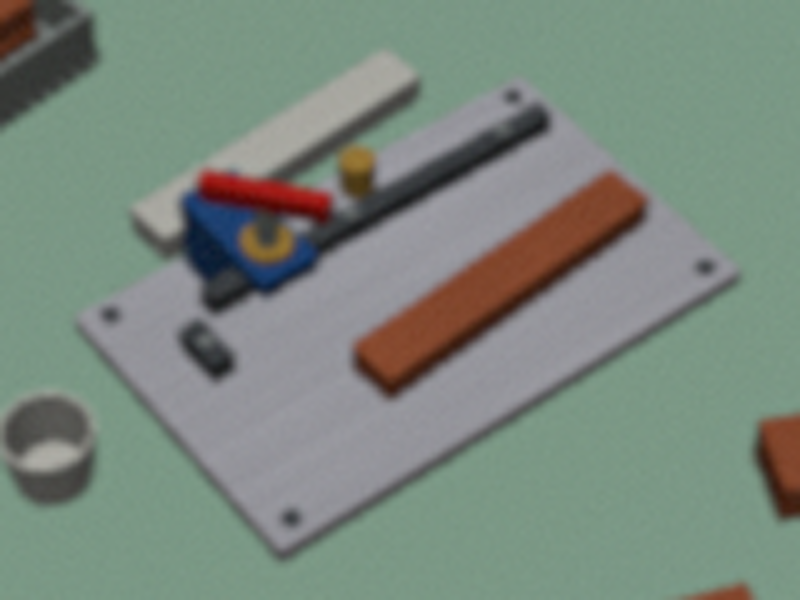

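```bash
cat >> h.py <<'E'
def rect(pts):
    (c,(w,h),a)=cv2.minAreaRect((np.asarray(pts)[:,:2]*1000).astype(np.float32))
    if w>h: w,h=h,w; a=a-90
    # a: direction of short axis(x of object) ; normalise near 0
    a=(a+90)%180-90
    return np.array(c),w,h,a
def masks(n,im):
    hsv=cv2.cvtColor(im,cv2.COLOR_RGB2HSV).astype(int); H,S,V=hsv[...,0],hsv[...,1],hsv[...,2]
    return H,S,V
def biggest(m,box):
    x0,y0,x1,y1=box; mm=np.zeros(m.shape,np.uint8); mm[y0:y1,x0:x1]=m[y0:y1,x0:x1]
    cs,_=cv2.findContours(mm,cv2.RETR_EXTERNAL,cv2.CHAIN_APPROX_NONE)
    return max(cs,key=cv2.contourArea)[:,0,:],mm
E
python3 - <<'E'
from h import *
for n,box in(("top",(285,165,430,270)),("side",(255,170,398,285))):
    im=cv2.imread(f'pics/{n}0.png')[:,:,::-1].copy(); H,S,V=masks(n,im)
    r,g,b=[im[...,i].astype(int) for i in range(3)]
    for p in [(400,540//1)]: pass
    bed=((g-r)<8)&(V>70)&(abs(b-r)<30)&(S<60)
    c,mm=biggest(bed,box); 
    print(n,'bed',rect(ray(n,c,.012)),len(c), cv2.contourArea(c))
    cv2.imwrite(f'pics/m_{n}.png',mm*255)
    bar=((H<12)|(H>170))&(S>120)&(r-g>40)
    c,mm2=biggest(bar&(H>3)&(H<20),box)
    print('bar',rect(ray(n,c,.032)))
    red=(r>120)&(g<50)
    c,mm3=biggest(red,box); print('tee',c.mean(0),rect(ray(n,c,.105)))
    vis=im.copy(); vis[mm>0]=[255,255,0]; vis[mm2>0]=[0,255,255]; vis[mm3>0]=[255,0,255]
    x0,y0,x1,y1=box; cv2.imwrite(f'pics/v_{n}.png',cv2.resize(vis[y0-10:y1+10,x0-10:x1+10,::-1],None,fx=4,fy=4,interpolation=0))
E
```

```text
top bed (array([570.80316162, -68.855896  ]), 179.3431854248047, 288.65264892578125, -9.14654541015625) 606 7741.0
bar (array([535.83917236, -99.24951935]), 25.977161407470703, 175.12811279296875, -4.258949279785156)
tee [334.31372549 189.7254902 ] (array([610.88641357,  -9.91387939]), 8.12834358215332, 61.18408203125, -60.27197456359863)
side bed (array([599.11779785, -73.01722717]), 241.87982177734375, 290.11871337890625, -9.088462829589844) 498 5913.0
bar (array([534.35070801, -98.35751343]), 28.39151382446289, 177.53160095214844, -4.511741638183594)
tee [297.75510204 207.7755102 ] (array([609.83178711, -11.25236702]), 11.063641548156738, 59.22404479980469, -60.062747955322266)
```

```bash
python3 -c "
import cv2,numpy as np
a=cv2.imread('pics/v_top.png');b=cv2.imread('pics/v_side.png');print(a.shape,b.shape)
w=max(a.shape[1],b.shape[1]);f=lambda i:cv2.copyMakeBorder(i,0,0,0,w-i.shape[1],0)
c=np.vstack([f(a),f(b)]);cv2.imwrite('pics/v.png',cv2.resize(c,None,fx=.6,fy=.6))"
```

```text
(500, 660, 3) (540, 652, 3)
```

View pics/v.png

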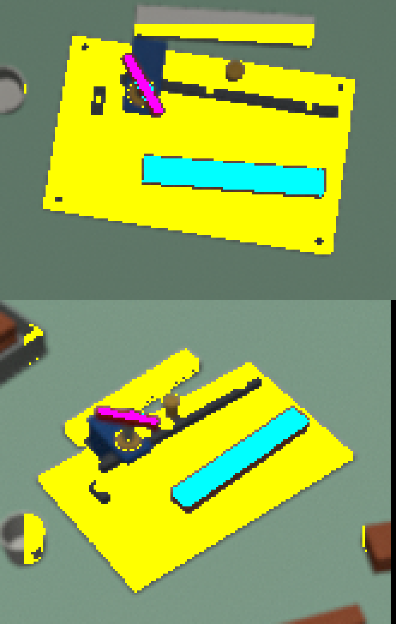

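```bash
cat >> h.py <<'E'
from scipy.spatial.transform import Rotation as R
C=np.array([570.8,-68.9]);A=np.radians(-9.12)
def fx(x,y,z):
    return [(C[0]+x*np.cos(A)-y*np.sin(A))/1000,(C[1]+x*np.sin(A)+y*np.cos(A))/1000,z/1000]
def tofx(p):
    d=np.asarray(p)[:2]*1000-C; return np.array([d[0]*np.cos(A)+d[1]*np.sin(A),-d[0]*np.sin(A)+d[1]*np.cos(A),p[2]*1000])
def quat(a):
    x=np.array([np.cos(a),np.sin(a),0]);z=np.array([0,0,-1.]);M=np.c_[x,np.cross(z,x),z]
    q=R.from_matrix(M).as_quat(); return [q[3],q[0],q[1],q[2]]
def yaw():
    q=current_tcp_rot();M=R.from_quat([q[1],q[2],q[3],q[0]]).as_matrix();return np.arctan2(M[1,0],M[0,0])
def st(s=''):
    print(s,round(current_time(),2),tofx(current_ee_pos()).round(1),'F',np.round(current_force(),2),'M',np.round(current_moment(),3))
QP=quat(A-np.pi/2)
E
python3 - <<'E'
from h import *
for a in (A-np.pi/2,A+np.pi/2): print(inverse_kinematics(fx(-75,-35,100),quat(a)))
movep(fx(-78,-32,110),QP); st('above')
command_gripper(0.0); st('shut')
servo_line(fx(-78,-32,28.5),v=.12); st('down')
print(servo_line(fx(7,-32,28.5),v=.05,force_limit=10)); st('pushed')
im=capture('top'); cv2.imwrite('pics/t1.png',cv2.resize(im[150:270,280:440,::-1],None,fx=5,fy=5,interpolation=2))
E
```

```text
[ 0.46817103  0.18591287 -0.40538644  1.97293054  0.08678291  0.99922921
 -1.70795277]
[ 0.65244851  0.2114162  -0.60929637  1.9645682   0.14252636  1.00741818
  1.38881441]
above 2.2 [-77.7 -32.8 110.2] F [ 0.03 -0.59 -0.64] M [-0.001  0.022  0.011]
shut 2.97 [-78. -32. 110.] F [-0.09  0.26 -0.01] M [-0.011  0.021  0.043]
down 3.79 [-77.5 -31.9  29.1] F [-0.45 -0.03  1.4 ] M [-0.042  0.036  0.016]
True
pushed 5.42 [  4.8 -32.1  27.8] F [-0.04 -0.35  0.52] M [-0.019  0.023  0.016]
```

View pics/t1.png

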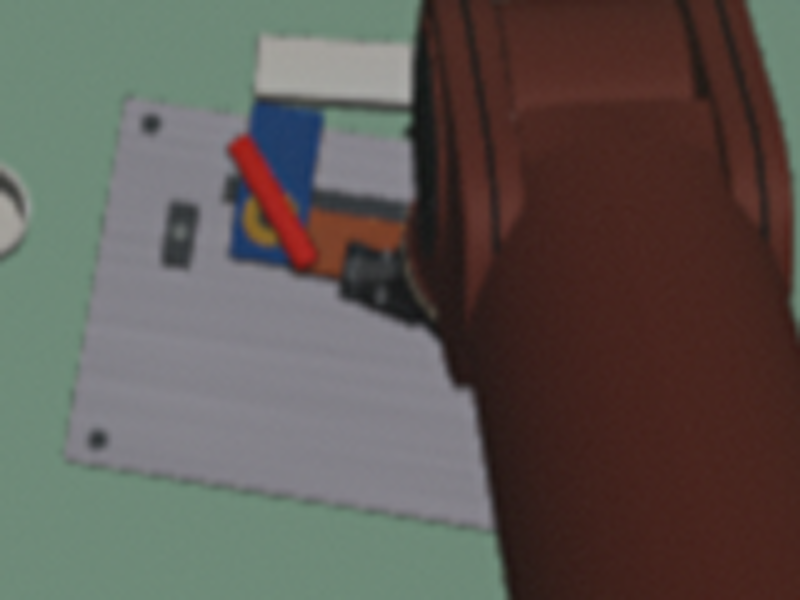

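```bash
python3 - <<'E'
from h import *
servo_line(fx(-10,-32,28.5),v=.1)
servo_line(fx(-10,-60,75),v=.15)
movep(fx(28,-168,75),QP); 
servo_line(fx(28,-168,28.5),v=.12); st('down')
print(servo_line(fx(28,-85,28.5),v=.045,force_limit=10)); st('pushed')
im=capture('top'); cv2.imwrite('pics/t2.png',cv2.resize(im[150:270,280:440,::-1],None,fx=5,fy=5,interpolation=2))
E
```

```text
down 7.34 [  28.  -167.2   28.6] F [-0.08  0.54  1.1 ] M [-0.05   0.003 -0.048]
True
pushed 8.82 [ 27.7 -94.3  28.2] F [ 0.54 -1.59  1.52] M [-0.48 -0.03 -0.06]
```

View pics/t2.png

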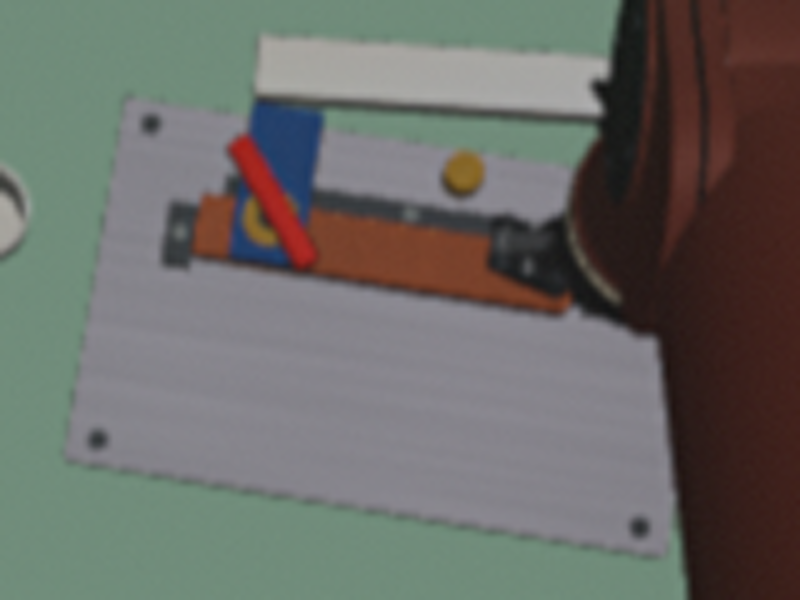

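```bash
python3 - <<'E'
from h import *
servo_line(fx(28,-110,28.5),v=.1)
servo_line(fx(28,-110,75),v=.15)
movep(fx(-18,-15,75),QP); 
servo_line(fx(-18,-15,28.5),v=.12)
print(servo_line(fx(9,-15,28.5),v=.03,force_limit=12)); st('pushed x')
servo_line(fx(-18,-15,28.5),v=.12)
servo_line(fx(-18,-25,75),v=.15)
movep(fx(28,-118,75),QP); 
servo_line(fx(28,-118,28.5),v=.12)
print(servo_line(fx(28,-85,28.5),v=.03,force_limit=10)); st('pushed y')
servo_line(fx(28,-118,28.5),v=.12)
servo_line(fx(28,-130,120),v=.15)
movep(fx(-40,-170,250),QP); st()
for n,b in(('top',(280,150)),('side',(245,170))):
    im=capture(n); cv2.imwrite(f'pics/{n}3.png',im[:,:,::-1]); cv2.imwrite(f'pics/{n}3c.png',cv2.resize(im[b[1]:b[1]+120,b[0]:b[0]+160,::-1],None,fx=5,fy=5,interpolation=2))
E
```

```text
True
pushed x 11.19 [ -7.8 -16.   28.1] F [-0.86 -0.91 -0.67] M [-0.137  0.092  0.038]
True
pushed y 13.73 [ 27.7 -94.3  28.3] F [-0.03 -2.19  1.66] M [-0.493 -0.06  -0.024]
 15.51 [ -40.3 -169.9  249.5] F [-0.04 -0.05 -0.52] M [0.024 0.006 0.032]
```

View pics/top3c.png

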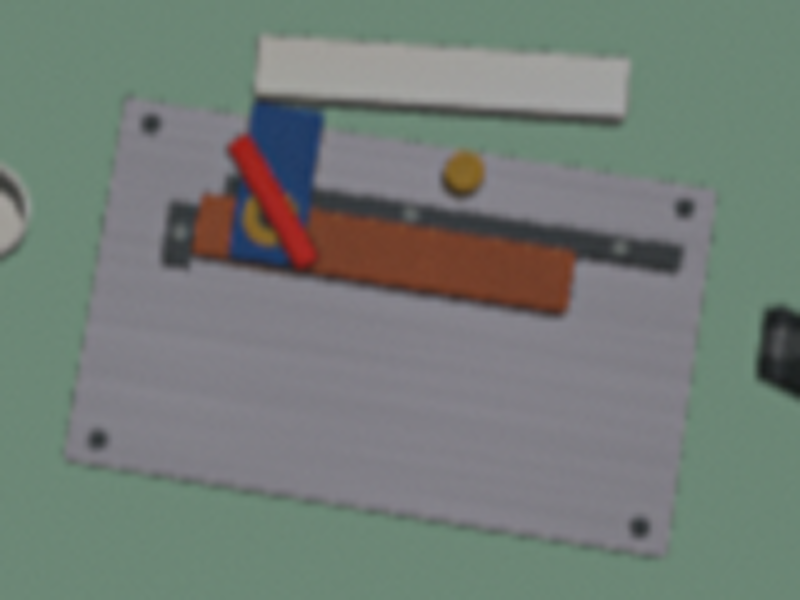

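View pics/side3c.png

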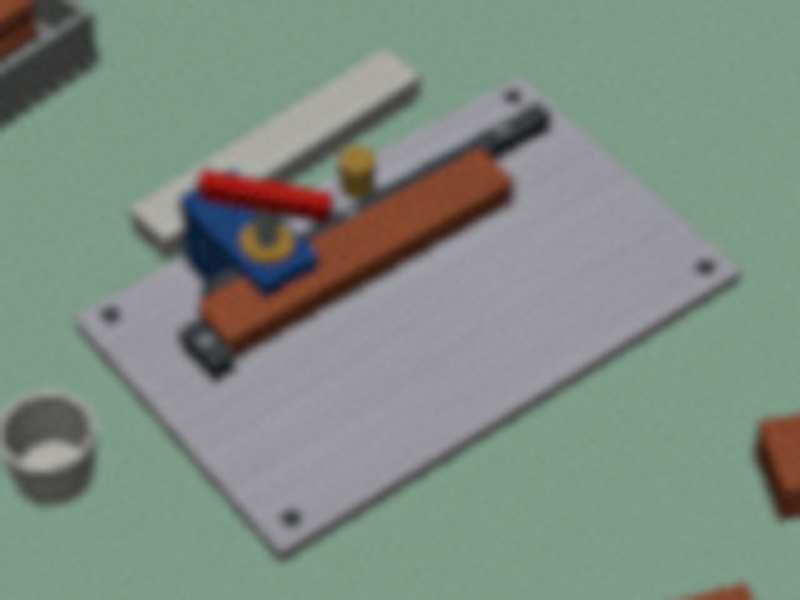

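```bash
cat >> h.py <<'E'
def barchk(tag):
  for n,box in(("top",(285,165,430,270)),("side",(255,170,398,285))):
    im=cv2.imread(f'pics/{n}{tag}.png')[:,:,::-1].copy(); H,S,V=masks(n,im)
    r,g,b=[im[...,i].astype(int) for i in range(3)]
    bar=(S>110)&(r-g>35)&(H>3)&(H<14)
    mm=np.zeros(bar.shape,np.uint8);mm[box[1]:box[3],box[0]:box[2]]=bar[box[1]:box[3],box[0]:box[2]]
    mm=cv2.morphologyEx(mm,cv2.MORPH_OPEN,np.ones((3,3)))
    p=np.argwhere(mm)[:,::-1]; P=ray(n,p,.032); F=np.array([tofx(q) for q in P])
    k=(F[:,1]<45)&(abs(F[:,0]-30)<30); F=F[k]
    lo=[];hi=[];ys=[]
    for y in np.arange(-72,20,5):
        s=F[(F[:,1]>=y)&(F[:,1]<y+5),0]
        if len(s)>3: ys.append(y+2.5);lo.append(s.min());hi.append(s.max())
    print(n,'lo',np.polyfit(ys,lo,1).round(4),'hi',np.polyfit(ys,hi,1).round(4),'ymin',F[:,1].min().round(1))
E
python3 - <<'E'
from h import *
barchk(3)
E
```

```text
top lo [2.00000e-03 1.59938e+01] hi [6.60000e-03 4.32196e+01] ymin -78.2
side lo [4.60000e-03 1.36334e+01] hi [1.00000e-04 4.43641e+01] ymin -79.9
```

```bash
python3 - <<'E'
from h import *
movep(fx(-18,-15,75),QP); 
servo_line(fx(-18,-15,28.5),v=.12); wait(.3); st('a')
print(servo_line(fx(8,-15,28.5),v=.02,force_limit=12)); st('pushed x')
servo_line(fx(-8,-15,28.5),v=.1);servo_line(fx(-8,-60,28.5),v=.15); wait(.3)
print(servo_line(fx(8,-60,28.5),v=.02,force_limit=8)); st('pushed x2')
servo_line(fx(-18,-60,28.5),v=.12)
servo_line(fx(-18,-65,75),v=.15)
movep(fx(28,-118,75),QP); 
servo_line(fx(28,-118,28.5),v=.12);wait(.3)
print(servo_line(fx(28,-85,28.5),v=.03,force_limit=10)); st('pushed y')
servo_line(fx(28,-118,28.5),v=.12)
servo_line(fx(28,-130,120),v=.15); st()
for a in np.radians([-60,120]):
    q0=inverse_kinematics(fx(30,65,125),quat(a)); print(q0)
    q1=inverse_kinematics(fx(30,65,106),quat(a-1.5)); print(q1)
E
```

```text
a 17.38 [-17.6 -15.   29.2] F [ 0.06  0.1  -0.78] M [-0.005  0.038  0.032]
True
pushed x 18.09 [ -7.8 -16.1  27.5] F [-1.05 -1.01 -0.35] M [-0.084  0.073  0.03 ]
True
pushed x2 19.75 [  4.8 -60.   27.9] F [-0.06  0.34  0.15] M [ 0.012 -0.055 -0.02 ]
True
pushed y 22.56 [ 27.7 -94.3  28.2] F [-0.14 -2.25  1.79] M [-0.516 -0.141  0.003]
 23.68 [  27.5 -129.5  119.1] F [0.01 0.15 0.6 ] M [-0.009  0.006 -0.027]
[ 0.404647    0.40220866 -0.57628262  1.67824022  0.23788652  1.13181589
 -1.2841986 ]
[-0.24634234  0.36282618  0.23218089  1.7307128  -0.09381322  1.05887135
 -2.52992884]
[ 0.75829283  0.58733588 -1.09510721  1.66192998  0.54868154  1.2361079
  1.63789766]
[ 0.59810744  0.49781329 -0.84254736  1.68586942  0.40282508  1.14110307
  0.23883553]
```

```bash
python3 - <<'E'
from h import *
servo_line(fx(28,-130,28.5+90),v=.15)
movep(fx(-40,-170,250),quat(A-np.pi/2)); st()
for n,b in(('top',(280,150)),('side',(245,170))):
    im=capture(n); cv2.imwrite(f'pics/{n}4.png',im[:,:,::-1]); cv2.imwrite(f'pics/{n}4c.png',cv2.resize(im[b[1]:b[1]+120,b[0]:b[0]+160,::-1],None,fx=5,fy=5,interpolation=2))
barchk(4)
for t in '034':
  for n,box in(("top",(285,165,430,270)),("side",(255,170,398,285))):
    if t=='0': im=cv2.imread(f'pics/{n}0.png')
    else: im=cv2.imread(f'pics/{n}{t}.png')
    r,g=im[...,2].astype(int),im[...,1]; c,_=biggest((r>120)&(g<50),box); c0,w,h,a=rect(ray(n,c,.105)); print(t,n,c0.round(1),tofx([*c0/1000,0])[:2].round(1),w,h,round(a,1))
E
```

```text
24.58 [ -40.1 -170.1  250.1] F [-0.99 -0.63 -0.92] M [ 0.019 -0.016  0.033]
top lo [2.20000e-03 1.60396e+01] hi [5.10000e-03 4.32905e+01] ymin -78.2
side lo [-2.80000e-03  1.38012e+01] hi [1.00000e-04 4.43641e+01] ymin -81.8
0 top [610.9  -9.9] [30.2 64.6] 8.12834358215332 61.18408203125 -60.3
0 side [609.8 -11.3] [29.4 63.1] 11.063641548156738 59.22404479980469 -60.1
3 top [610.4  -9.9] [29.7 64.6] 9.478489875793457 62.025875091552734 -59.6
3 side [609.8 -11.3] [29.4 63.1] 11.063652992248535 59.224037170410156 -60.1
4 top [610.4  -9.9] [29.7 64.6] 9.478489875793457 62.025875091552734 -59.6
4 side [609.8 -11.3] [29.4 63.1] 11.063652992248535 59.224037170410156 -60.1
```

View pics/side4c.png

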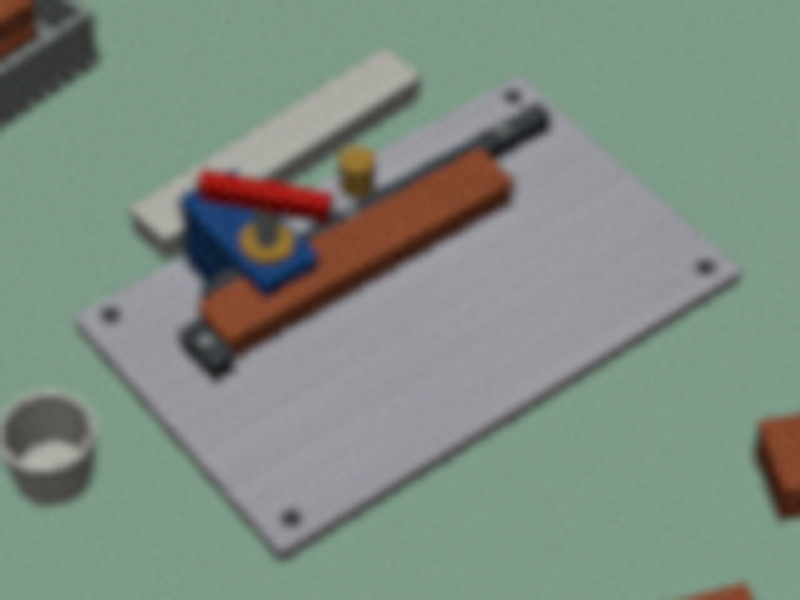

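```bash
python3 - <<'E'
from h import *
movep(fx(-18,-36,90),QP); 
servo_line(fx(-18,-36,28.5),v=.12); wait(.3)
print(servo_line(fx(8,-36,28.5),v=.02,force_limit=10)); st('pushed x')
servo_line(fx(-25,-36,28.5),v=.12)
servo_line(fx(-25,-40,150),v=.2)
a=np.radians(120)
movep(fx(30,64.5,150),quat(a)); st('above')
command_gripper(0.5); 
servo_line(fx(30,64.5,92),v=.1); wait(.2); st('at tee')
im=capture('side'); cv2.imwrite('pics/s5.png',cv2.resize(im[130:280,215:415,::-1],None,fx=4,fy=4,interpolation=2))
E
```

```text
True
pushed x 27.62 [  4.8 -36.   27.8] F [-0.63 -0.04  0.31] M [ 0.01  -0.004 -0.001]
above 31.62 [ 29.9  64.5 149.9] F [-0.69  0.47  0.54] M [-0.014  0.028 -0.028]
at tee 33.03 [30.4 64.7 92.7] F [ 0.4  -0.21  0.14] M [-0.018 -0.027  0.004]
```

View pics/s5.png

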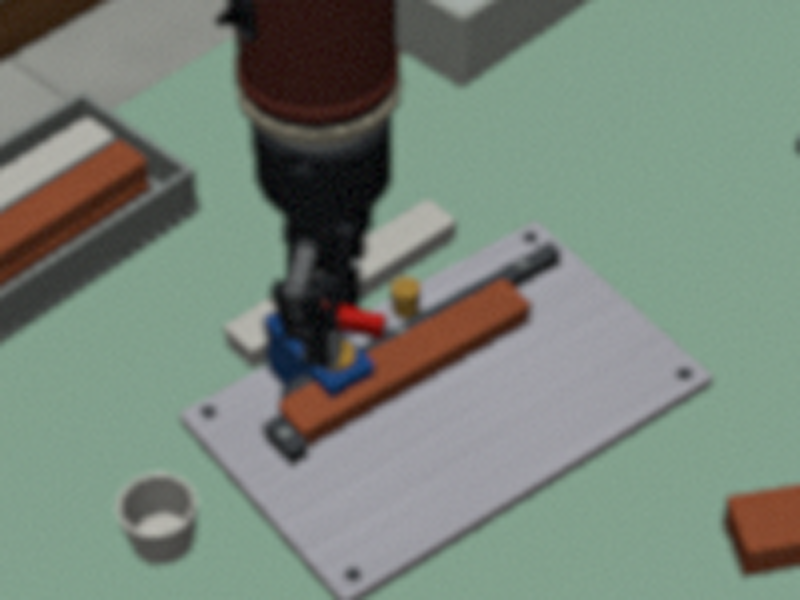

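```bash
python3 - <<'E'
from h import *
a=np.radians(120)
command_gripper(0.0); st('closed'); print(current_width(),np.degrees(yaw()))
p=fx(30,64.5,92)
for k in range(1,4):
    movep(p,quat(a-.1*k)); wait(.1); st(k); print(round(yaw()-a,3), round(current_effort()[6],3))
print(current_qpos())
E
```

```text
closed 33.47 [30.6 63.8 92.4] F [ 0.41 -3.45  2.47] M [-0.552 -0.158 -0.153]
0.12791117858784484 119.9454542319946
1 33.82 [30.5 64.  92.4] F [ 1.81 -4.72  4.17] M [-0.914 -0.253 -0.129]
-0.098 0.124
2 34.17 [30.5 64.  92.3] F [ 1.42 -4.8   5.78] M [-0.938 -0.298 -0.244]
-0.198 0.166
3 34.52 [30.5 64.1 92.3] F [ 1.57 -4.24  5.65] M [-0.936 -0.248 -0.176]
-0.298 0.171
[ 0.69568701  0.57918459 -0.9914738   1.69276813  0.5239648   1.15967624
  1.3579912 ]
```

```bash
cat >> h.py <<'E'
def meas(n=6):
    r=[]
    for i in range(n):
        wait(.02); r.append([current_moment()[2],current_effort()[6]])
    return np.mean(r,0)
E
python3 - <<'E'
from h import *
a=np.radians(120); p=fx(30,64.3,92); t=.3; base=[]
while t<1.5:
    t+=.05; movep(p,quat(a-t)); m=meas(); print(round(t,2),round(current_time(),2),m.round(3),round(yaw()-a,3))
    if t<.66: base.append(m)
    elif abs(m-np.mean(base,0)).max()>.1: break
print(np.mean(base,0)); st()
E
```

```text
0.35 34.87 [-0.168  0.073] -0.348
0.4 35.22 [-0.112  0.066] -0.398
0.45 35.57 [-0.134  0.065] -0.447
0.5 35.92 [-0.126  0.065] -0.497
0.55 36.27 [-0.103  0.065] -0.547
0.6 36.62 [-0.116  0.065] -0.597
0.65 36.97 [-0.122  0.065] -0.647
0.7 37.32 [-0.139  0.065] -0.697
0.75 37.67 [-0.105  0.068] -0.747
0.8 38.02 [-0.12   0.062] -0.797
0.85 38.37 [-0.119  0.063] -0.847
0.9 38.72 [-0.12   0.062] -0.896
0.95 39.07 [-0.114  0.062] -0.946
1.0 39.42 [-0.123  0.061] -0.996
1.05 39.77 [-0.106  0.063] -1.046
1.1 40.12 [-0.118  0.062] -1.095
1.15 40.47 [-0.089  0.033] -1.145
1.2 40.82 [-0.043 -0.011] -1.195
1.25 41.17 [-0.008 -0.055] -1.245
[-0.12588901  0.06645106]
 41.17 [30.5 64.8 92.3] F [ 4.58 -1.99  4.71] M [-0.371 -0.86   0.012]
```

```bash
python3 - <<'E'
from h import *
a=np.radians(120); p=fx(30,64.3,92); b=np.array([-.12,.062])
for t in (1.29,1.33,1.36):
    movep(p,quat(a-t)); m=meas(); print(round(t,2),round(current_time(),2),(m-b).round(3),round(yaw()-a,3))
    if abs(m-b).max()>.27: break
st()
E
```

```text
1.29 41.52 [ 0.209 -0.193] -1.285
1.33 41.87 [ 0.257 -0.23 ] -1.325
1.36 42.22 [ 0.289 -0.289] -1.354
 42.22 [30.6 64.9 92.3] F [ 5.61 -1.21  4.88] M [-0.313 -1.074  0.181]
```

```bash
python3 - <<'E'
from h import *
command_gripper(0.5); st('open')
servo_line(fx(30,64.3,160),v=.12); st('up')
movep(fx(-40,-170,250),quat(A-np.pi/2+.3)); wait(.3); st()
for n,b in(('top',(280,150)),('side',(245,170))):
    im=capture(n); cv2.imwrite(f'pics/{n}6.png',im[:,:,::-1]); cv2.imwrite(f'pics/{n}6c.png',cv2.resize(im[b[1]:b[1]+120,b[0]:b[0]+160,::-1],None,fx=5,fy=5,interpolation=2))
barchk(6)
for n,box in(("top",(285,165,430,270)),("side",(255,170,398,285))):
    im=cv2.imread(f'pics/{n}6.png')
    r,g=im[...,2].astype(int),im[...,1]; c,_=biggest((r>120)&(g<50),box); c0,w,h,a=rect(ray(n,c,.105)); print(n,tofx([*c0/1000,0])[:2].round(1),w,h,round(a,1))
E
```

```text
open 42.62 [29.4 64.4 91.6] F [-0.38  0.21 -0.38] M [ 0.019 -0.017 -0.026]
up 43.34 [ 29.7  64.1 159.4] F [ 0.3   0.65 -0.49] M [-0.017 -0.054  0.002]
 45.05 [ -39.9 -169.6  249.8] F [-0.28 -0.08  0.12] M [-0.018  0.024 -0.048]
top lo [2.20000e-03 1.60396e+01] hi [2.00000e-04 4.33807e+01] ymin -78.2
side lo [1.50000e-03 1.37811e+01] hi [-1.00000e-03  4.44192e+01] ymin -79.9
top [30.2 64.7] 9.440648078918457 61.38563919067383 44.6
side [29.5 65.8] 9.385157585144043 58.400753021240234 45.5
```

View pics/top6c.png

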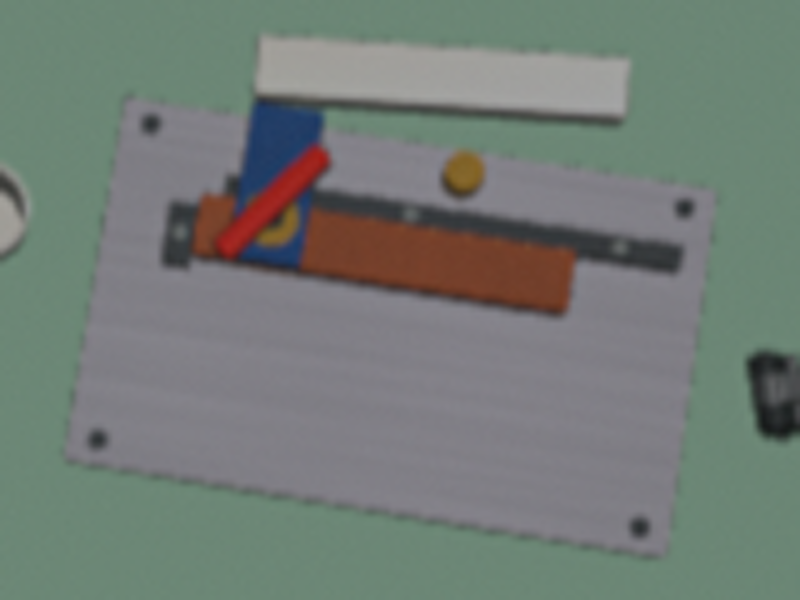

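View pics/side6c.png

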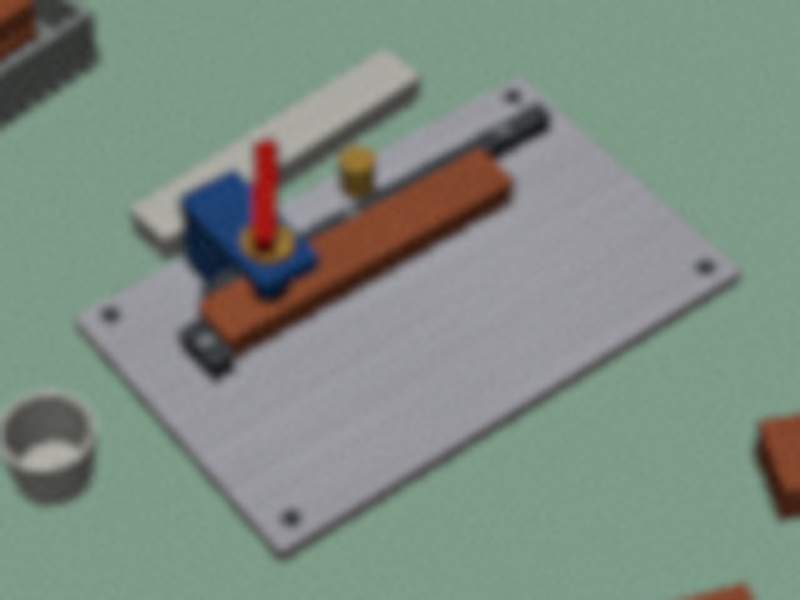

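```bash
python3 -c "
from bench import *
print(current_time());close_job()"
```

```text
45.15
the job is handed in; nothing more can be done
```

The bar is pushed home and clamped, and I handed the job in at about 45 s with the arm clear of everything.

- **Pushing home:** I pushed the bar against the fence and then the end stop with the shut fingers. Contact came at the expected places: fence x 4.8 mm against 4, and stop y -94.3 mm against -94.5. The last pictures show the bar's edges within about 1.5 mm of home and within about 0.15° of the fence, and the bar did not shift during clamping.
- **Clamping:** I turned the T-handle clockwise. It began to stiffen at about 1.12 rad and I stopped at 1.35 rad. There the moment had risen about 0.29 N m, which means roughly 30–32 N, below the 50 N cracking limit. After I let go, the handle sprang back about 0.05 rad, to 1.31 rad. That fits the 20 N or so it is said to keep. I could not measure the clamping after release directly.
- **Failed attempts:** two extra fence pushes at y -15 stopped early at x -7.8 against an unidentified obstacle (12 N force limit), probably the gripper near the bridge or handle. The T-handle had not moved, so I repeated the push farther from the bridge and it reached the fence.
- **Other things:** in the final close-ups the spare bar, the weight and the crucible stood where they began. I did not recheck the jar, beaker and brush in the final pictures, but the arm did not work near them.

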